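# Fit the control knob on a weld controller and hold it pressed

### The job

Get the weld controller ready for a setting: raise its folded-down screen by the red handle to about 60 degrees above level and let go of it there, where its stiff hinge holds it. Then fetch the loose black knob, turn it so that its flat matches the flat of the brass D-shaft, push it fully onto the shaft and press knob and shaft all the way in, leaving the other things on the bench alone. Finish while still pressing the knob in: do not let go of it.

Things in the scene. Friction and masses are not known exactly. Their poses are not given: they have to be found in the camera images.
- console: Blue weld controller, a desk console fixed to the bench, 150 x 400 mm, deck 70 mm high. Origin: centre of underside; x away from its front (operator side), y to its left, z up. The left half (set back: x from -55 to 75 mm) carries the fold-up screen, the right half the control shaft on the deck at x = -10, y = -100 mm. Place and yaw (within 0.3 rad) vary.
- screen (a joint): Angle of the screen (rad): 0 folded flat on the deck, grows as its front edge rises; 1.05 is 60 degrees above level; stop at 2.0. Starts between 0 and 0.25. The hinge is stiff (0.6 N m of friction; the screen weighs about 0.4 kg, so lifting by the handle takes 4 to 7 N) and the screen stays where it is left.
- screen_hinge (a point): Middle of the screen's hinge line, at x = 70, y = 100, z = 79 mm of the console; the hinge line runs along the console's y.
- screen_bar (a point): Middle of the red round bar of the screen's bow handle: 10 mm thick, parallel to the hinge line, 180 mm from it in the plane of the screen, 100 mm between its arms. The panel is 130 mm long from the hinge, 160 mm wide, 14 mm thick: 45 mm of free room lies between bar and panel edge. The bar may turn between the fingers.
- dial (a joint): Angle (rad) of the black index disc (56 mm across, 3 mm thick) and of the shaft, which turns with it: counter-clockwise from above, relative to the console. Starts between -0.9 and 0.9; friction (0.25 N m) holds it while the knob is fitted. The disc's white line points to the flat of the shaft.
- shaft (a joint): How far the shaft is pushed in (m): 0 out, 0.006 fully in. Spring: 3 N to start, 8 N fully in.
- shaft_tip (a point): Centre of the brass shaft's top end, on its axis, 97 mm above the bench while out; z up along the shaft, x towards its flat (along the disc's white line). Shaft: 12 mm diameter, flat 3.5 mm from the axis, standing 24 mm above the disc, tip chamfered 2 mm.
- knob: Loose black knob standing on the bench, left or right of the console. Origin: centre of underside, z up. Grip its upper part, 16 to 40 mm high: a smooth 40 mm cylinder. Below, a 32 mm hub with the D-bore, open below, 16 mm deep, 14 mm diameter, flat 4.5 mm from the axis (1 mm clearance, 0.2 rad play). White line on top: along x, to the bore's flat; fitted, it agrees with the disc's line. 60 g.
- knob_seat (a point): Centre of the bore's inner end, 16 mm above the knob's underside, on its axis. It meets the shaft tip when the knob is fully on; the underside is then 8 mm above the disc, and 2 mm when also pressed in.
- stud_tin: Green tin of weld studs, 80 mm across, 55 mm high, standing on the other side of the console from the knob. Origin: centre of its underside. To be left alone.
- screwdriver: Loose screwdriver with green handle lying on the bench, right rear. Origin: its underside, near the middle. To be left alone.
- spanner: Loose steel spanner lying on the bench, left rear. Origin: its underside, near the middle. To be left alone.
- collet: Small copper stud collet, 28 mm across and 45 mm high, standing on the bench at the right. Origin: centre of its underside. To be left alone.
- bracket: Steel angle bracket, 50 x 70 mm and 50 mm high, on the bench at the left. Origin: centre of its underside. To be left alone.
Mind the look-alikes: they are no part of the job. Of the things that look like the knob, take the one that is farthest from the robot's base at the start.

How it is judged:
By the outcome, as a careful person would: the job done as asked, in the order asked, and still so for the second after the job is handed in, while the arm keeps its last pose, push and grip.
It also fails if it takes over 61 s, if anything falls off the work surface, if the arm or the gripper's body presses on something with over 40 N, if the wrist force passes 120 N, or if a joint passes its speed limit or range.

### The arm

A 7-joint arm with a two-finger parallel gripper is mounted at the origin on the work surface. World frame = base frame: x ahead of the robot, y to its left, z up, the work surface at z = 0. Lengths are in m, angles in rad, forces in N, time in s.
With the tool pointing down it reaches from about 0.4 to 0.875 m from the base axis. Payload 19.3 kg.
Tool frame: the origin (TCP) lies at the very end of the fingers, on their centre line; the grasp point (between the pads) lies 19 mm behind it; z points along the fingers, y is the line along which they close (so a half turn about z gives the same grasp; the last joint's range is limited). The gripper opens to 85 mm and grips with 20 to 120 N. Pads are 22 mm wide; open, the fingers measure 114 mm over their backs; the gripper's body (76 mm by 85 mm) begins 54 mm behind the grasp point. The pads swing forward as they close: fully open they stand 13 mm farther back than shut.
Start: joints at [1.219, 0.521, -0.036, 1.599, 0.021, 1.021, -0.113], TCP at [0.174, -0.6, 0.231] pointing down, gripper open.
Joint ranges: [-2.91, 2.91], [-0.3, 2.13], [-1.5, 1.42], [0.17, 2.43], [-1.26, 4.41], [0.16, 1.93], [-2.52, 2.52]. Speed limits (rad/s): [1.89, 1.89, 2.39, 2.39, 3.01, 3.01, 3.01].

### API

Orientations are given as [roll, pitch, yaw] about the fixed x, y, z axes, in that order (R = Rz(yaw) Ry(pitch) Rx(roll)).
In Python, from workcell import monitor, optics, job_done gives the robot as it stands.
- The arm moves only by the shell command python3 -m handwheel 'ROWS' [FORCE]. ROWS is JSON, a list of rows, each an object of numbers: "dx", "dy", "dz": the shift along the tool's x, y, z in cm; "wx", "wy", "wz": the turn, a rotation vector about the tool's x, y, z in rad; "claw": the opening in per cent of the stroke, from 0 (shut) to 100 (fully open). A call has 1 to 8 rows; each row shifts and turns the commanded pose from where the row before left it, along the tool's axes as they then stand; what a row does not reach is not made up. A row lasts 1/8 s, in which the tool goes at most 62.5 mm and 10.7 degrees, less where a joint would pass 70% of its speed; a pose out of reach is approached as far as the arm can. A call with a gripper value outside its range is refused whole. The fingers move at their own pace and stop on an object; FORCE is the grip in N (left out, the last holds). Time passes only in rows, so rows that do not move let the fingers close. It gives the time, the measured TCP pose, the force, the opening and the grip force at its end, in the units of the state.
- monitor.observe(): the state, without advancing time (a new reading comes with each control period).
- optics.grab_frame(name): name is "side" or "top" or "wrist"; returns a dict with "frame" (400x640x3 uint8, blue, green, red), "fovy" (degrees; the focal length in pixels is half the picture's height over the tangent of half this angle, whatever the lens; pixels are square), "cx", "cy" (the principal point, pixels), "k1" (the pictures are not rectified: a ray, as slopes to the right and down, at radius r is drawn at 1 + k1 r^2 times it, then the intrinsics apply), "R" (3x3) and "t" (3): a world point X has camera coordinates R X + t. Camera axes: x right, y down, z forward; pixel columns grow to the right and rows downward; lengths in m; the calibration is good to about 2 mm. A picture is of the moment at which its call begins. There is no depth.
- job_done(): hands the job in; it is judged then, once.
Trained networks look in the newest picture that a camera, given by its name, has taken for a name from the list of things; names that differ only in an ending like _2 or _b are one class to them, and where a whole thing is asked for, a point or a joint stands for the part that bears it (a point fixed in the world has none). Each returns a list of dicts, best first, with "p" (0 to 1); they miss things now and then, are a little off and sometimes report something else, mostly with a low value. They report only what shows in the picture. A call takes as long as a camera call. They do not tell look-alikes from the thing itself.
- optics.masks_of(name, camera): "region" (400x640 bool, what is visible of it) and "rect" ([left, top, width, height] in pixels, round what is visible of it).
The state is a dict: "clock": time; "qpos": joint angles; "qd": joint speeds; "joint_efforts": joint torques, N m; "position": TCP position; "tool_rot": TCP orientation; "force": force on the tool from outside, world axes, zero at the start; "moment": the same for the moment, N m; "grip_width": finger opening in m; "finger_force": force on a finger pad.
Only numpy, scipy, OpenCV 4.12 (cv2) and the standard library are available. Lean on these libraries where they do the work, as an engineer would, in place of code of your own. Each camera call takes 0.05 s, during which the arm holds its last target. There are 200 camera calls.

## Working session

There is one attempt and no reset: what is moved stays moved. The work goes in short steps, Python scripts to look and compute and a shell command to move; the robot and the scene stay as the last step left them, time stands still between calls to the robot, and variables do not carry over. Pictures are saved under pics/ and viewed, at most 10 in all, crops included, and the job is handed in when it is done.

```bash
mkdir -p pics; ls; cat > h.py <<'E'
import numpy as np,cv2,json
from workcell import monitor,optics,job_done
from scipy.spatial.transform import Rotation as Ro
def K(f):
    h=f["frame"].shape[0]; return h/2/np.tan(np.radians(f["fovy"])/2)
def ray(f,u,v):
    F=K(f); d=np.array([(u-f["cx"])/F,(v-f["cy"])/F]); s=d.copy()
    for _ in range(20): s=d/(1+f["k1"]*(s@s))
    R=np.array(f["R"]);t=np.array(f["t"]); return -R.T@t, R.T@np.array([s[0],s[1],1])
def atz(f,u,v,z):
    c,d=ray(f,u,v); return c+d*(z-c[2])/d[2]
def proj(f,X):
    X=np.array(f["R"])@np.array(X)+np.array(f["t"]); s=X[:2]/X[2]; s=s*(1+f["k1"]*(s@s)); return s*K(f)+[f["cx"],f["cy"]]
def tool():
    s=monitor.observe(); return np.array(s["position"]),Ro.from_euler("xyz",s["tool_rot"]).as_matrix(),s
E
python3 - <<'E'
from h import *
p,R,s=tool(); print({k:np.round(v,3).tolist() for k,v in s.items()}); print(R.round(3))
fs={n:optics.grab_frame(n) for n in("side","top","wrist")}
for n,f in fs.items(): print(n,f["fovy"],f["k1"],f["cx"],f["cy"],(-np.array(f["R"]).T@np.array(f["t"])).round(3))
a=fs["top"]["frame"]; cv2.imwrite("pics/top1.png",a); cv2.imwrite("pics/side1.png",fs["side"]["frame"])
for c in("top","side"):
  for n in("knob","console","stud_tin","shaft_tip","screen_bar","dial"):
    for m in optics.masks_of(n,c): print(c,n,round(m["p"],2),m["rect"])
E
```

```text
pics
{'clock': 0.0, 'qpos': [1.219, 0.522, -0.036, 1.6, 0.021, 1.021, -0.113], 'qd': [-0.001, 0.001, 0.001, 0.001, -0.001, -0.001, -0.0], 'joint_efforts': [0.0, -92.712, 1.98, -36.992, 0.018, 0.008, 0.0], 'position': [0.174, -0.6, 0.231], 'tool_rot': [-3.14, 0.0, 0.282], 'force': [-0.057, -0.507, 0.608], 'moment': [-0.017, -0.004, -0.023], 'finger_force': 0.0, 'grip_width': 0.086}
[[ 0.961  0.278 -0.   ]
 [ 0.278 -0.961  0.001]
 [-0.    -0.001 -1.   ]]
side 55.91484026917306 0.03134998756192577 321.47743173104635 200.03852359996506 [0.186 0.834 0.994]
top 52.97299341218956 0.022125695871165404 322.7424590553444 204.20053074281282 [0.403 0.016 1.117]
wrist 67.95042721165446 -0.045778998263828564 320.4080140626477 200.48726046135005 [ 0.241 -0.58   0.372]
top knob 0.73 [409.5, 230.9, 17.7, 12.0]
top knob 0.71 [447.0, 209.5, 16.4, 11.9]
top knob 0.58 [438.8, 238.2, 20.6, 19.9]
top knob 0.56 [441.8, 265.2, 19.0, 15.9]
top console 0.79 [229.4, 116.9, 158.9, 77.3]
top console 0.53 [446.8, 211.8, 20.7, 11.6]
top stud_tin 0.68 [158.3, 189.5, 39.0, 31.7]
top screen_bar 0.57 [239.9, 119.4, 62.4, 73.1]
top dial 0.71 [341.3, 146.5, 18.1, 16.9]
side knob 0.69 [367.8, 148.9, 17.4, 10.9]
side knob 0.63 [356.1, 164.9, 12.6, 10.5]
side knob 0.45 [385.7, 152.0, 13.1, 16.3]
side knob 0.41 [353.2, 146.8, 11.9, 10.2]
side knob 0.28 [195.7, 277.9, 57.9, 10.9]
side console 0.62 [233.1, 163.1, 86.8, 99.1]
side stud_tin 0.84 [263.2, 290.0, 29.3, 37.5]
side shaft_tip 0.3 [218.6, 305.3, 23.4, 27.0]
side screen_bar 0.65 [235.3, 195.8, 68.8, 41.7]
```

```bash
python3 - <<'E'
from h import *
f=optics.grab_frame("top");a=f["frame"]
b=cv2.resize(a[90:310,140:480],None,fx=2.35,fy=2.35,interpolation=cv2.INTER_CUBIC);cv2.imwrite("pics/top2.png",b)
E
```

```text
(no output)
```

View pics/top2.png

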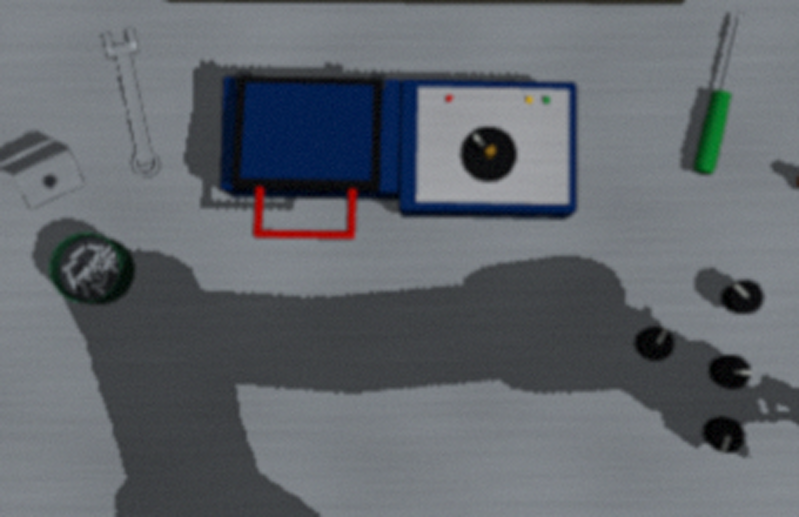

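View pics/side1.png

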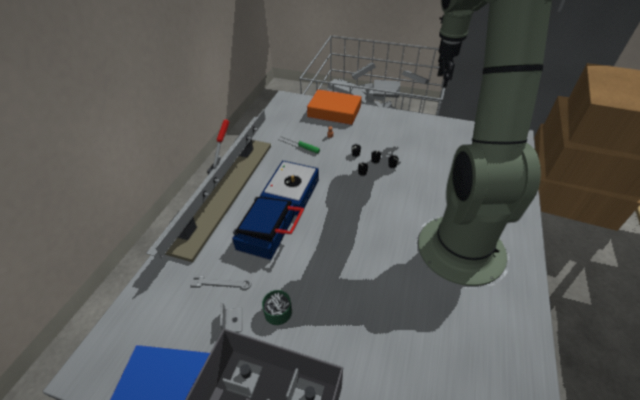

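Top crop: the folded screen is at left, with the red bar between (258,235) and (352,235). The disc and shaft are at (489,153). Four knob look-alikes stand at (743,296), (654,343), (730,371) and (724,434). The tin is at (92,268). The side view agrees: knobs at (356,150), (363,169), (376,156) and (393,160).

```bash
python3 - <<'E'
from h import *
f=optics.grab_frame("top");g=optics.grab_frame("side")
o=lambda u,v:(u/2.35+140-.3,v/2.35+90-.3)
for n,u,v in(("A",743,296),("B",654,343),("C",730,371),("D",724,434)):
    X=atz(f,*o(u,v),.038); print(n,o(u,v),X.round(3),np.hypot(*X[:2]).round(3),"side",proj(g,X).round(0))
for n,u,v,z in(("FR",576,214,.07),("BR",576,84,.07),("FL",401,214,.07),("BL",403,84,.07),("disc",489,153,.073),("tip",491,151,.097),("barL",258,235,.085),("barR",352,235,.085),("tin",92,268,.055),("lineend",478,138,.073)):
    X=atz(f,*o(u,v),z); print(n,X.round(4),"side",proj(g,X).round(0))
a=f["frame"];b=cv2.resize(a[195:285,400:470],None,fx=6,fy=6,interpolation=cv2.INTER_CUBIC)
c=cv2.resize(a[120:195,225:300],None,fx=6,fy=6,interpolation=cv2.INTER_CUBIC)[:, :]
d=cv2.resize(g["frame"][150:270,225:345],None,fx=4.5,fy=4.5,interpolation=cv2.INTER_CUBIC)
b=cv2.resize(b,(360,463)); d=cv2.resize(d,(430,430))
o2=np.zeros((463,790,3),np.uint8);o2[:,:360]=b;o2[:430,360:]=d
cv2.imwrite("pics/c3.png",o2)
E
```

```text
A (455.87021276595743, 215.65744680851063) [ 0.445 -0.363  0.038] 0.574 side [356. 147.]
B (417.9978723404255, 235.65744680851063) [ 0.391 -0.26   0.038] 0.47 side [363. 165.]
C (450.3382978723404, 247.5723404255319) [ 0.359 -0.346  0.038] 0.499 side [376. 153.]
D (447.7851063829787, 274.38085106382977) [ 0.288 -0.337  0.038] 0.444 side [393. 158.]
FR [ 0.5359 -0.1669  0.07  ] side [319. 167.]
BR [ 0.6835 -0.1689  0.07  ] side [283. 159.]
FL [0.5361 0.0289 0.07  ] side [301. 204.]
BL [0.6833 0.0264 0.07  ] side [262. 194.]
disc [ 0.6043 -0.0697  0.073 ] side [293. 180.]
tip [ 0.6019 -0.07    0.097 ] side [293. 175.]
barL [0.5111 0.1852 0.085 ] side [291. 237.]
barR [0.511  0.0824 0.085 ] side [302. 214.]
tin [0.4774 0.3744 0.055 ] side [278. 299.]
lineend [ 0.6213 -0.0575  0.073 ] side [287. 181.]
```

View pics/c3.png

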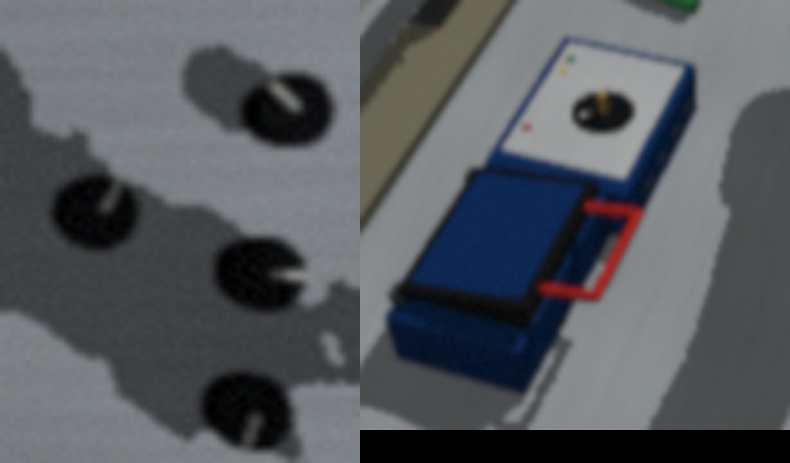

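Candidates in the top frame are A (456,216), B (418,236), C (450,248) and D (448,274). Their distances from the base are 0.574, 0.470, 0.499 and 0.444 m, so I choose A, the farthest. The crop confirms A as the upper right knob, with its line pointing up-left. Next I turn the tool and triangulate the bar.

```bash
cat >> h.py <<'E'
def tri(obs):
    A=np.zeros((3,3));b=np.zeros(3)
    for f,u,v in obs:
        c,d=ray(f,u,v);d=d/np.linalg.norm(d);P=np.eye(3)-np.outer(d,d);A+=P;b+=P@c
    X=np.linalg.solve(A,b); return X,[(proj(f,X)-[u,v]).round(1).tolist() for f,u,v in obs]
def go(X,yaw=None):
    p,R,s=tool(); d=R.T@(np.array(X)-p)*100; print("tool cm",d.round(2),"rows",np.linalg.norm(d)/6.25)
    if yaw is not None: print("wz",-((yaw-np.arctan2(R[1,0],R[0,0])+np.pi)%(2*np.pi)-np.pi))
E
python3 - <<'E'
from h import *
f=optics.grab_frame("top");g=optics.grab_frame("side")
o=lambda u,v:(u/2.35+140-.3,v/2.35+90-.3)
q=lambda u,v:((u-360)/430*120+225,v/430*120+150)
for a,b in (((258,235),(597,296)),((352,235),(637,212))): print(tri([(f,*o(*a)),(g,*q(*b))]))
# red pixel refinement
for n,im in(("top",f),("side",g)):
    h=im["frame"].astype(int); m=(h[...,2]>110)&(h[...,1]<60)&(h[...,0]<70); m[:,:200]=0;m[:,330:]=0; ys,xs=np.nonzero(m); print(n,xs.min(),xs.max(),ys.min(),ys.max(),[(int(x),ys[xs==x].max()) for x in range(xs.min(),xs.max()+1,6) if (xs==x).any()])
E
python3 -m handwheel '[{"wz":-0.18,"dz":-1},{"wz":-0.18,"dz":-1},{"wz":-0.18},{"wz":-0.18},{"wz":-0.18},{"wz":-0.18},{"wz":-0.18,"claw":50}]' 40
python3 -c "
from h import *
go([.511,.134,.2],1.557)"
```

```text
(array([0.50944297, 0.18200462, 0.10495348]), [[-0.0, -0.2], [0.1, 0.0]])
(array([0.50984386, 0.08141801, 0.10498866]), [[-0.1, -0.4], [0.3, 0.0]])
top 248 291 170 191 [(248, np.int64(189)), (254, np.int64(190)), (260, np.int64(190)), (266, np.int64(190)), (272, np.int64(190)), (278, np.int64(191)), (284, np.int64(191)), (290, np.int64(190))]
side 217 326 108 233 [(217, np.int64(138)), (223, np.int64(135)), (277, np.int64(231)), (283, np.int64(231)), (289, np.int64(233)), (295, np.int64(225)), (301, np.int64(213)), (313, np.int64(108)), (319, np.int64(109)), (325, np.int64(110))]
tool cm [ 52.81 -61.17   3.13] rows 12.939142647351984
wz -1.2753377411027644schema error: expected keys dx, dy, dz, wx, wy, wz, claw
```

```bash

python3 -m handwheel '[{"dx":0,"dy":0,"dz":-1,"wx":0,"wy":0,"wz":-0.18,"claw":50},{"dx":0,"dy":0,"dz":-1,"wx":0,"wy":0,"wz":-0.18,"claw":50},{"dx":0,"dy":0,"dz":0,"wx":0,"wy":0,"wz":-0.18,"claw":50},{"dx":0,"dy":0,"dz":0,"wx":0,"wy":0,"wz":-0.18,"claw":50},{"dx":0,"dy":0,"dz":0,"wx":0,"wy":0,"wz":-0.18,"claw":50},{"dx":0,"dy":0,"dz":0,"wx":0,"wy":0,"wz":-0.18,"claw":50},{"dx":0,"dy":0,"dz":0,"wx":0,"wy":0,"wz":-0.18,"claw":50}]' 40
python3 -c "
from h import *
go([.511,.132,.2],1.557)"
```

```text
clock: 1.88
position: [0.1737, -0.6004, 0.2513]
tool_rot: [-3.142, -0.0, 1.548]
force: [-0.4, -1.0, -0.2]
grip_width: 0.0429
finger_force: 0.0
tool cm [74.   32.02  5.13] rows 12.92704248074878
wz -0.009464606785935636
```

```bash

python3 -m handwheel '[{"dx":4,"dy":4,"dz":0,"wx":0,"wy":0,"wz":-0.01,"claw":50},{"dx":4,"dy":4,"dz":0,"wx":0,"wy":0,"wz":0,"claw":50},{"dx":4,"dy":4,"dz":0,"wx":0,"wy":0,"wz":0,"claw":50},{"dx":4,"dy":4,"dz":0,"wx":0,"wy":0,"wz":0,"claw":50},{"dx":5.5,"dy":2,"dz":0,"wx":0,"wy":0,"wz":0,"claw":50},{"dx":5.5,"dy":2,"dz":0,"wx":0,"wy":0,"wz":0,"claw":50},{"dx":5.5,"dy":2,"dz":0,"wx":0,"wy":0,"wz":0,"claw":50},{"dx":5.5,"dy":2,"dz":0,"wx":0,"wy":0,"wz":0,"claw":50}]'
python3 -m handwheel '[{"dx":5.5,"dy":1,"dz":0,"wx":0,"wy":0,"wz":0,"claw":50},{"dx":5.5,"dy":1,"dz":0,"wx":0,"wy":0,"wz":0,"claw":50},{"dx":5.5,"dy":1,"dz":0,"wx":0,"wy":0,"wz":0,"claw":50},{"dx":5.5,"dy":1,"dz":0,"wx":0,"wy":0,"wz":0,"claw":50},{"dx":5.5,"dy":1,"dz":0,"wx":0,"wy":0,"wz":0,"claw":50},{"dx":0,"dy":0,"dz":0,"wx":0,"wy":0,"wz":0,"claw":50}]'
python3 - <<'E'
from h import *
go([.5095,.132,.16],1.557)
f=optics.grab_frame("top");cv2.imwrite("pics/w.png",optics.grab_frame("wrist")["frame"])
w=optics.grab_frame("wrist");print(proj(w,[.5095,.182,.105]),proj(w,[.5095,.0815,.105]))
E
```

```text
clock: 2.88
position: [0.4218, -0.2237, 0.2515]
tool_rot: [3.141, 0.0, 1.551]
force: [1.9, -0.5, 0.0]
grip_width: 0.0426
finger_force: 0.0
clock: 3.62
position: [0.4769, 0.0528, 0.2515]
tool_rot: [3.141, -0.002, 1.558]
force: [0.1, -1.3, 0.5]
grip_width: 0.0428
finger_force: 0.0
tool cm [7.95 3.15 9.17] rows 2.0062885048879764
wz 0.0006456276922297555
[353.43885438  43.51376753] [352.50453162 156.61612154]
```

View pics/w.png

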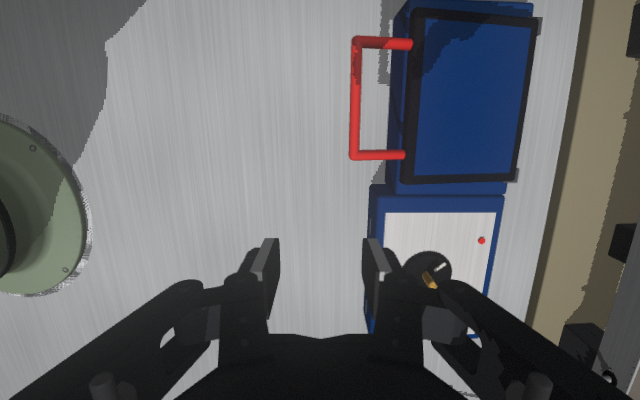

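The wrist picture shows the bar from (356,43) to (354,156), within 3 px of my prediction, so I go down over it.

```bash

python3 -m handwheel '[{"dx":4,"dy":1.6,"dz":0,"wx":0,"wy":0,"wz":0,"claw":50},{"dx":3.9,"dy":1.6,"dz":3,"wx":0,"wy":0,"wz":0,"claw":50},{"dx":0,"dy":0,"dz":5,"wx":0,"wy":0,"wz":0,"claw":50},{"dx":0,"dy":0,"dz":4,"wx":0,"wy":0,"wz":0,"claw":50},{"dx":0,"dy":0,"dz":4.4,"wx":0,"wy":0,"wz":0,"claw":50},{"dx":0,"dy":0,"dz":0,"wx":0,"wy":0,"wz":0,"claw":50},{"dx":0,"dy":0,"dz":0,"wx":0,"wy":0,"wz":0,"claw":0},{"dx":0,"dy":0,"dz":0,"wx":0,"wy":0,"wz":0,"claw":0}]'
python3 -m handwheel '[{"dx":0,"dy":0,"dz":0,"wx":0,"wy":0,"wz":0,"claw":0},{"dx":0,"dy":0,"dz":0,"wx":0,"wy":0,"wz":0,"claw":0},{"dx":0,"dy":0,"dz":0,"wx":0,"wy":0,"wz":0,"claw":0},{"dx":0,"dy":0,"dz":0,"wx":0,"wy":0,"wz":0,"claw":0}]' 60
python3 - <<'E'
from h import *
p,R,s=tool();g=p-.019*R[:,2];h=np.array([.6876,g[1],.079])
v=g-h; print(g.round(4),np.hypot(v[0],v[2]),np.arctan2(v[2],-v[0]))
r=np.hypot(v[0],v[2]);a0=np.arctan2(v[2],-v[0])
pr=g;
for a in np.linspace(a0,1.06,9)[1:]:
    n=h+r*np.array([-np.cos(a),0,np.sin(a)]);print(a.round(2),(R.T@(n-pr)*100).round(2));pr=n
E
```

```text
clock: 4.78
position: [0.5095, 0.1267, 0.0887]
tool_rot: [-3.141, 0.0, 1.551]
force: [-3.4, 3.6, -0.5]
grip_width: 0.0084
finger_force: 38.8
clock: 5.28
position: [0.5094, 0.1268, 0.0885]
tool_rot: [-3.141, 0.001, 1.552]
force: [-8.6, -0.7, 3.6]
grip_width: 0.008
finger_force: 58.5
[0.5094 0.1268 0.1075] 0.18041948516121525 0.15872691249220855
0.27 [ 0.01  0.43 -1.98]
0.38 [ 0.01  0.65 -1.92]
0.5 [ 0.02  0.87 -1.84]
0.61 [ 0.02  1.07 -1.73]
0.72 [ 0.02  1.25 -1.6 ]
0.83 [ 0.03  1.43 -1.45]
0.95 [ 0.03  1.58 -1.28]
1.06 [ 0.03  1.71 -1.09]
```

```bash

python3 -m handwheel '[{"dx":0,"dy":0.2,"dz":-1,"wx":0,"wy":0,"wz":0,"claw":0},{"dx":0,"dy":0.23,"dz":-1,"wx":0,"wy":0,"wz":0,"claw":0},{"dx":0,"dy":0.31,"dz":-0.96,"wx":0,"wy":0,"wz":0,"claw":0},{"dx":0,"dy":0.34,"dz":-0.96,"wx":0,"wy":0,"wz":0,"claw":0},{"dx":0,"dy":0.42,"dz":-0.92,"wx":0,"wy":0,"wz":0,"claw":0},{"dx":0,"dy":0.45,"dz":-0.92,"wx":0,"wy":0,"wz":0,"claw":0},{"dx":0,"dy":0.52,"dz":-0.87,"wx":0,"wy":0,"wz":0,"claw":0},{"dx":0,"dy":0.55,"dz":-0.86,"wx":0,"wy":0,"wz":0,"claw":0}]' 50
python3 - <<'E'
from h import *
p,R,s=tool();g=p-.019*R[:,2];v=g-[.6876,0,.079]; print(g.round(4),np.hypot(v[0],v[2]),np.arctan2(v[2],-v[0]))
E
```

```text
clock: 6.28
position: [0.5387, 0.1263, 0.1633]
tool_rot: [-3.139, 0.001, 1.552]
force: [-12.2, 0.6, -0.4]
grip_width: 0.008
finger_force: 55.8
[0.5387 0.1263 0.1823] 0.18122256352780033 0.6066719702048763
```

```bash

python3 -m handwheel '[{"dx":0,"dy":0.55,"dz":-0.8,"wx":0,"wy":0,"wz":0,"claw":0},{"dx":0,"dy":0.6,"dz":-0.8,"wx":0,"wy":0,"wz":0,"claw":0},{"dx":0,"dy":0.7,"dz":-0.73,"wx":0,"wy":0,"wz":0,"claw":0},{"dx":0,"dy":0.7,"dz":-0.72,"wx":0,"wy":0,"wz":0,"claw":0},{"dx":0,"dy":0.78,"dz":-0.64,"wx":0,"wy":0,"wz":0,"claw":0},{"dx":0,"dy":0.78,"dz":-0.64,"wx":0,"wy":0,"wz":0,"claw":0},{"dx":0,"dy":0.84,"dz":-0.55,"wx":0,"wy":0,"wz":0,"claw":0},{"dx":0,"dy":0.84,"dz":-0.54,"wx":0,"wy":0,"wz":0,"claw":0}]' 50
python3 - <<'E'
from h import *
p,R,s=tool();g=p-.019*R[:,2];v=g-[.6876,0,.079]; print(g.round(4),np.hypot(v[0],v[2]),np.arctan2(v[2],-v[0]))
f=optics.grab_frame("top");s=optics.grab_frame("side")
cv2.imwrite("pics/ts.png",np.hstack([cv2.resize(f["frame"][110:210,220:320],(400,400)),cv2.resize(s["frame"][130:250,220:340],(400,400))]))
E
```

```text
clock: 7.28
position: [0.5974, 0.1254, 0.2186]
tool_rot: [-3.141, 0.0, 1.552]
force: [-10.2, 0.2, 7.2]
grip_width: 0.0083
finger_force: 55.0
[0.5974 0.1254 0.2376] 0.18243122962922867 1.0537325422739943
```

View pics/ts.png

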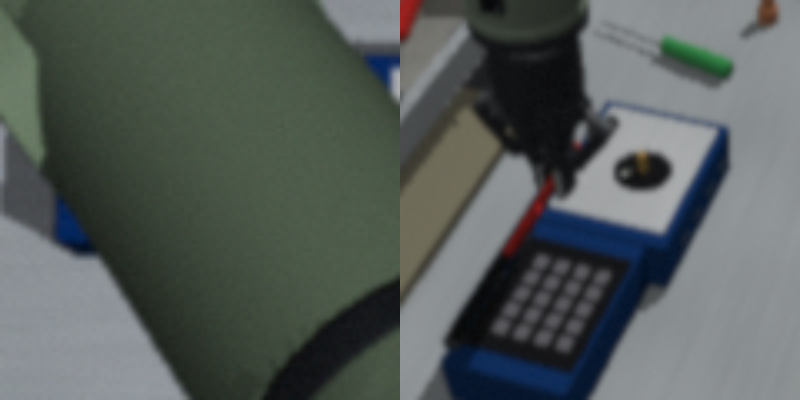

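The side view shows the screen standing at about 60° in the gripper, with the keypad uncovered. I release it and lift off.

```bash

python3 -m handwheel '[{"dx":0,"dy":0,"dz":0,"wx":0,"wy":0,"wz":0,"claw":0},{"dx":0,"dy":0,"dz":0,"wx":0,"wy":0,"wz":0,"claw":40},{"dx":0,"dy":0,"dz":0,"wx":0,"wy":0,"wz":0,"claw":40},{"dx":0,"dy":0,"dz":0,"wx":0,"wy":0,"wz":0,"claw":40},{"dx":0,"dy":0,"dz":0,"wx":0,"wy":0,"wz":0,"claw":40},{"dx":0,"dy":0,"dz":-2,"wx":0,"wy":0,"wz":0,"claw":40},{"dx":0,"dy":0,"dz":-4,"wx":0,"wy":0,"wz":0,"claw":40},{"dx":0,"dy":0,"dz":-4,"wx":0,"wy":0,"wz":0,"claw":60}]' 40
python3 - <<'E'
from h import *
go([.47,-.30,.24])
E
```

```text
clock: 8.38
position: [0.598, 0.1253, 0.3175]
tool_rot: [-3.141, -0.0, 1.552]
force: [0.1, 0.7, 1.0]
grip_width: 0.0506
finger_force: 0.0
tool cm [-42.76 -11.99   7.75] rows 7.213402974471883
```

```bash

python3 -m handwheel '[{"dx":-5.8,"dy":-0.6,"dz":0,"wx":0,"wy":0,"wz":0,"claw":80},{"dx":-5.8,"dy":-0.6,"dz":0,"wx":0,"wy":0,"wz":0,"claw":80},{"dx":-5.8,"dy":-0.6,"dz":1,"wx":0,"wy":0,"wz":0,"claw":80},{"dx":-5.8,"dy":-0.6,"dz":3,"wx":0,"wy":0,"wz":0,"claw":80},{"dx":-5.6,"dy":-0.4,"dz":3,"wx":0,"wy":0,"wz":0,"claw":80},{"dx":0,"dy":0,"dz":0,"wx":0,"wy":0,"wz":0,"claw":80},{"dx":0,"dy":0,"dz":0,"wx":0,"wy":0,"wz":0,"claw":80}]' 40
python3 - <<'E'
from h import *
w=optics.grab_frame("wrist"); np.save("w1.npy",w,allow_pickle=True)
u,v=proj(w,[.6035,-.07,.09]); print(u,v); u,v=int(u),int(v)
w0=w["frame"]; y0=max(v-60,0);x0=u-60;print(x0,y0)
s=optics.grab_frame("side");sc=s["frame"][130:250,220:340]
cv2.imwrite("pics/sh.png",np.hstack([cv2.resize(w0[y0:y0+120,x0:x0+120],(480,480),interpolation=cv2.INTER_CUBIC),np.vstack([cv2.resize(sc,(320,320)),np.zeros((160,320,3),np.uint8)])]))
go([.46,-.43,.20])
E
```

```text
clock: 9.25
position: [0.5653, -0.1578, 0.2485]
tool_rot: [3.142, -0.001, 1.552]
force: [1.0, 0.4, 0.7]
grip_width: 0.0681
finger_force: 0.0
356.9696986995908 97.78633592531052
296 37
tool cm [-27.47 -10.1    4.88] rows 4.747890061504798
```

View pics/sh.png

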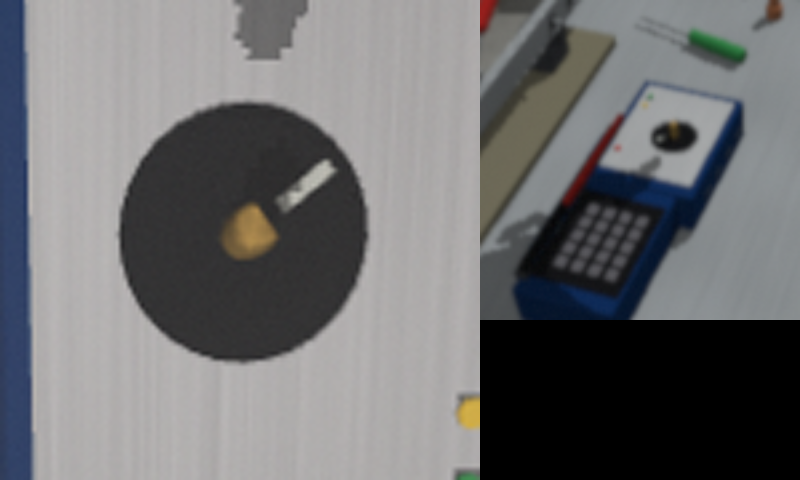

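The disc is centred at crop (243,231), its line runs from (283,207) to (335,168), and the shaft is upright. In the side view the screen stays up, with the bar's right end at about (622,118). I'm working out the numbers.

```bash
python3 - <<'E'
from h import *
w=np.load("w1.npy",allow_pickle=True).item()
o=lambda u,v:(u/4+296-.4,v/4+37-.4)
c=atz(w,*o(243,231),.073);print("disc",c.round(4), "top est .6043 -.0697")
for q in((283,207),(335,168)):
    d=atz(w,*o(*q),.073)-c;print(d.round(4),np.arctan2(d[1],d[0]))
# ellipse fit of disc
g=w["frame"].max(2);m=np.uint8(g<75);m[:, :310]=0;n,l,st,ce=cv2.connectedComponentsWithStats(m)
i=l[int(o(243,290)[1]),int(o(243,290)[0])];print(st[i])
cn=max(cv2.findContours(np.uint8(l==i),cv2.RETR_EXTERNAL,cv2.CHAIN_APPROX_NONE)[0],key=len)[:,0]
P=np.array([atz(w,*p,.073)[:2] for p in cn.astype(float)])
A=np.c_[2*P,np.ones(len(P))];x=np.linalg.lstsq(A,(P**2).sum(1),rcond=None)[0];print("circle",x[:2].round(4),np.sqrt(x[2]+x[0]**2+x[1]**2))
s=optics.grab_frame("side");print(proj(s,[.597,.081,.237]),"seen",273.3,174.3)
for a in(.95,1.05,1.15):print(a,proj(s,[.6876-.18*np.cos(a),.081,.079+.18*np.sin(a)]).round(1))
E
python3 -m handwheel '[{"dx":-5.5,"dy":-2,"dz":0.5,"wx":0,"wy":0,"wz":0,"claw":90},{"dx":-5.5,"dy":-2,"dz":0.5,"wx":0,"wy":0,"wz":0,"claw":90},{"dx":-5.5,"dy":-2,"dz":1,"wx":0,"wy":0,"wz":0,"claw":90},{"dx":-5.5,"dy":-2,"dz":1.5,"wx":0,"wy":0,"wz":0,"claw":90},{"dx":-5.5,"dy":-2,"dz":1.4,"wx":0,"wy":0,"wz":0,"claw":90},{"dx":0,"dy":0,"dz":0,"wx":0,"wy":0,"wz":0,"claw":90},{"dx":0,"dy":0,"dz":0,"wx":0,"wy":0,"wz":0,"claw":90}]' 40
python3 - <<'E'
from h import *
w=optics.grab_frame("wrist"); np.save("w2.npy",w,allow_pickle=True)
u,v=proj(w,[.445,-.363,.03]).astype(int);y0=max(v-75,0);x0=max(u-100,0);print(u,v,x0,y0)
cv2.imwrite("pics/kn.png",cv2.resize(w["frame"][y0:y0+150,x0:x0+200],(800,600),interpolation=cv2.INTER_CUBIC))
E
```

```text
disc [ 0.6049 -0.0656  0.073 ] top est .6043 -.0697
[0.0101 0.0056 0.    ] 0.5116508615650973
[0.023  0.0148 0.    ] 0.5723347052304362
[ 326   63   62   64 2867]
circle [ 0.6048 -0.0666] 0.03066939672904128
[273.13165301 172.98867356] seen 273.3 174.3
0.95 [277.9 176.8]
1.05 [272.9 173.4]
1.15 [267.7 170.3]
clock: 10.28
position: [0.4608, -0.4305, 0.1997]
tool_rot: [3.141, -0.0, 1.553]
force: [0.4, 0.3, 0.4]
grip_width: 0.0766
finger_force: 0.0
302 120 202 45
```

View pics/kn.png

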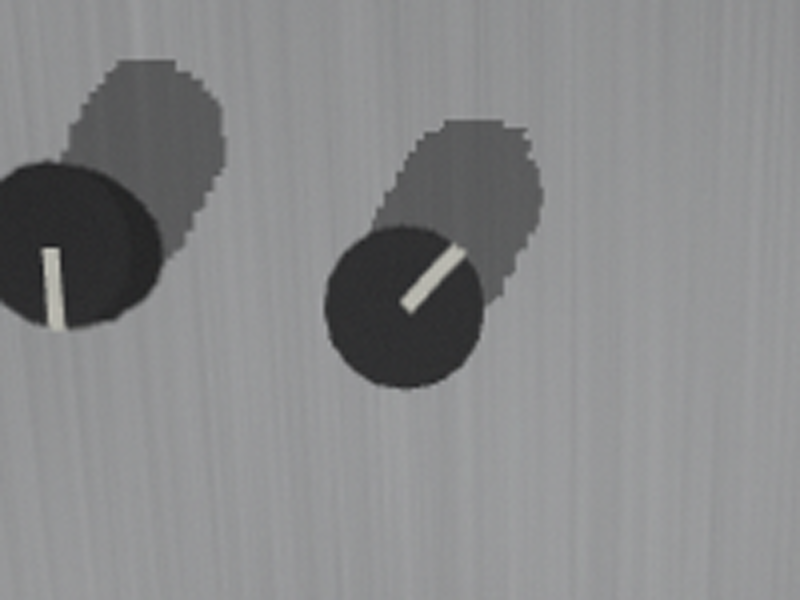

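Knob A is clear in the wrist view: centre at crop (405,308), line from (406,308) to (462,250). The neighbouring knob is at (80,245), which leaves enough room.

```bash
python3 - <<'E'
from h import *
w=np.load("w2.npy",allow_pickle=True).item();t=optics.grab_frame("top")
o=lambda u,v:(u/4+202-.4,v/4+45-.4)
c=atz(w,*o(405,307),.04);print(c.round(4))
for q in((325,308),(484,308),(406,226),(406,389)):print((atz(w,*o(*q),.04)-c).round(4))
d=atz(w,*o(462,250),.04)-atz(w,*o(406,308),.04);print(d,np.arctan2(d[1],d[0]))
print("neigh",atz(w,*o(60,245),.04))
print((np.array(w["R"])).round(3),"top est .445 -.363")
W=np.load("w1.npy",allow_pickle=True).item();a=lambda u,v:(u/4+296-.4,v/4+37-.4)
d=atz(W,*a(335,168),.073)-atz(W,*a(283,207),.073);print("shaft line",np.arctan2(d[1],d[0]))
print(monitor.observe()["qpos"])
go([c[0],c[1],.12],1.553)
E
```

```text
[ 0.4462 -0.3638  0.04  ]
[-0.0197  0.0001  0.    ]
[ 0.0194 -0.0006  0.    ]
[0.0008 0.0191 0.    ]
[-0.0004 -0.0199  0.    ]
[0.01404363 0.0134629  0.        ] 0.7642888977657222
neigh [ 0.36241818 -0.34722968  0.04      ]
[[ 1.    -0.018  0.001]
 [-0.017 -0.963  0.27 ]
 [-0.004 -0.27  -0.963]] top est .445 -.363
shaft line 0.6165456968986331
[ 0.97394246  0.59938258 -0.4804248   1.59866309  0.31055634  1.01943823
  0.38460626]
tool cm [ 6.59 -1.61  8.  ] rows 1.6779399032763656
wz 0.0011571009883883931
```

```bash

python3 -m handwheel '[{"dx":3.3,"dy":-0.8,"dz":1,"wx":0,"wy":0,"wz":0,"claw":68},{"dx":3.3,"dy":-0.8,"dz":3,"wx":0,"wy":0,"wz":0,"claw":68},{"dx":0,"dy":0,"dz":4,"wx":0,"wy":0,"wz":0,"claw":68},{"dx":0,"dy":0,"dz":4,"wx":0,"wy":0,"wz":0,"claw":68},{"dx":0,"dy":0,"dz":0,"wx":0,"wy":0,"wz":0,"claw":68}]' 40
python3 - <<'E'
from h import *
go([.4462,-.3638,.012],1.553)
w=optics.grab_frame("wrist"); u,v=proj(w,[.4462,-.3638,.04]);print(u,v)
g=w["frame"].max(2);m=np.uint8(g<62);y,x=int(v),int(u)
P=[]
for k in np.linspace(0,2*np.pi,72,endpoint=False):
    for r in range(5,60):
        i,j=int(round(v+r*np.sin(k))),int(round(u+r*np.cos(k)))
        if not(0<=i<400 and 0<=j<640): break
        if r>12 and g[i,j]>90: P.append(atz(w,j,i,.04)[:2]);break
P=np.array(P);A=np.c_[2*P,np.ones(len(P))];x=np.linalg.lstsq(A,(P**2).sum(1),rcond=None)[0];print(len(P),x[:2],np.sqrt(x[2]+x[0]**2+x[1]**2))
cv2.imwrite("pics/k2.png",w["frame"])
E
```

```text
clock: 11.0
position: [0.4448, -0.3633, 0.0779]
tool_rot: [-3.139, -0.002, 1.554]
force: [-0.1, -0.8, 0.3]
grip_width: 0.0581
finger_force: 0.0
tool cm [-0.07  0.15  6.59] rows 1.0548394717788343
wz 0.0009994124374665958
320.5555501314703 230.81523826604914
72 [ 0.44525411 -0.36070081] 0.020562577241404752
```

View pics/k2.png

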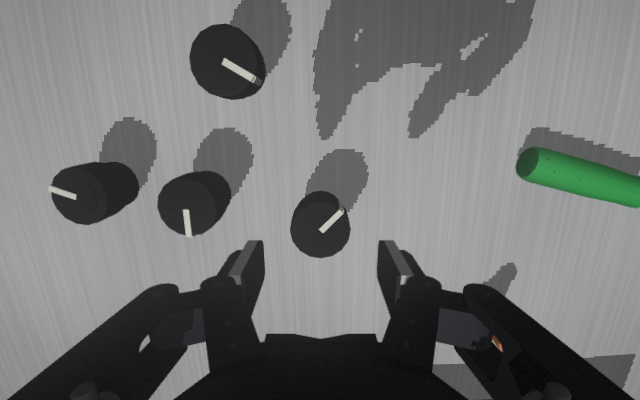

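The knob's centre, where its line starts, is at (321,231), exactly as predicted. It lies midway between the pads, so I descend and grip.

```bash

python3 -m handwheel '[{"dx":0,"dy":0.1,"dz":2.5,"wx":0,"wy":0,"wz":0,"claw":68},{"dx":0,"dy":0,"dz":2.5,"wx":0,"wy":0,"wz":0,"claw":68},{"dx":0,"dy":0,"dz":1.6,"wx":0,"wy":0,"wz":0,"claw":68},{"dx":0,"dy":0,"dz":0,"wx":0,"wy":0,"wz":0,"claw":68},{"dx":0,"dy":0,"dz":0,"wx":0,"wy":0,"wz":0,"claw":20},{"dx":0,"dy":0,"dz":0,"wx":0,"wy":0,"wz":0,"claw":20},{"dx":0,"dy":0,"dz":0,"wx":0,"wy":0,"wz":0,"claw":20},{"dx":0,"dy":0,"dz":0,"wx":0,"wy":0,"wz":0,"claw":20}]' 50
python3 -m handwheel '[{"dx":0,"dy":0,"dz":0,"wx":0,"wy":0,"wz":0,"claw":20},{"dx":0,"dy":0,"dz":0,"wx":0,"wy":0,"wz":0,"claw":20},{"dx":0,"dy":0,"dz":-4,"wx":0,"wy":0,"wz":0,"claw":20},{"dx":0,"dy":0,"dz":-4,"wx":0,"wy":0,"wz":0,"claw":20},{"dx":0,"dy":0,"dz":-5,"wx":0,"wy":0,"wz":0.075,"claw":20},{"dx":0,"dy":0,"dz":-4,"wx":0,"wy":0,"wz":0.075,"claw":20}]' 60
python3 - <<'E'
from h import *
go([.6045,-.13,.18],1.403)
E
```

```text
clock: 12.05
position: [0.4468, -0.3655, 0.0148]
tool_rot: [3.14, 0.001, 1.552]
force: [-1.4, 2.0, 7.0]
grip_width: 0.0387
finger_force: 49.4
clock: 12.8
position: [0.4464, -0.3653, 0.1864]
tool_rot: [3.14, 0.001, 1.399]
force: [-0.9, 0.1, -0.8]
grip_width: 0.0383
finger_force: 60.4
tool cm [25.88 11.56  0.64] rows 4.536935187982994
wz -0.003689731061696566
```

```bash

python3 -m handwheel '[{"dx":5.2,"dy":2.3,"dz":0,"wx":0,"wy":0,"wz":0,"claw":20},{"dx":5.2,"dy":2.3,"dz":0,"wx":0,"wy":0,"wz":0,"claw":20},{"dx":5.2,"dy":2.3,"dz":0,"wx":0,"wy":0,"wz":0,"claw":20},{"dx":5.2,"dy":2.3,"dz":0,"wx":0,"wy":0,"wz":0,"claw":20},{"dx":5.0,"dy":2.3,"dz":0.6,"wx":0,"wy":0,"wz":0,"claw":20},{"dx":0,"dy":0,"dz":0,"wx":0,"wy":0,"wz":0,"claw":20},{"dx":0,"dy":0,"dz":0,"wx":0,"wy":0,"wz":0,"claw":20}]'
python3 - <<'E'
from h import *
w=optics.grab_frame("wrist"); np.save("w3.npy",w,allow_pickle=True);cv2.imwrite("pics/k3.png",cv2.resize(w["frame"][20:320,170:470],(600,600),interpolation=cv2.INTER_CUBIC))
p,R,s=tool();print(p,R[:,0])
k=p+R@np.array([0,0,-.0252]);print("pred knob top",proj(w,k),"disc",proj(w,[.6046,-.0666,.073]),"tip",proj(w,[.6046,-.0666,.097]))
E
```

```text
clock: 13.68
position: [0.6028, -0.1304, 0.178]
tool_rot: [3.141, 0.0, 1.402]
force: [-0.3, -0.1, -0.5]
grip_width: 0.0383
finger_force: 60.4
[ 0.6026263  -0.1311597   0.17794751] [ 1.69208633e-01  9.85580067e-01 -6.08211552e-04]
pred knob top [317.73769495 283.92632389] disc [307.84718303 126.35307572] tip [306.52571715 127.33665199]
```

View pics/k3.png

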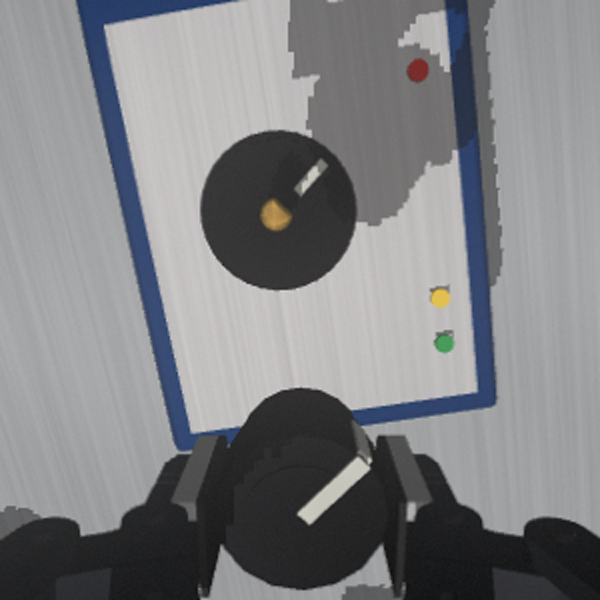

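The held knob's top centre is at crop (302,521) with its line to (363,462). The shaft tip is at (275,214), the disc at (279,210), and the disc's line runs from (300,192) to (323,163). I lower to match depths and measure the relative offset.

```bash

python3 -m handwheel '[{"dx":0,"dy":0,"dz":2.5,"wx":0,"wy":0,"wz":0,"claw":20},{"dx":0,"dy":0,"dz":2.5,"wx":0,"wy":0,"wz":0,"claw":20},{"dx":0,"dy":0,"dz":0,"wx":0,"wy":0,"wz":0,"claw":20},{"dx":0,"dy":0,"dz":0,"wx":0,"wy":0,"wz":0,"claw":20}]'
python3 - <<'E'
from h import *
w=np.load("w3.npy",allow_pickle=True).item();o=lambda u,v:(u/2+170-.25,v/2+20-.25)
def an(a,b,z):
    d=atz(w,*o(*b),z)-atz(w,*o(*a),z);return np.arctan2(d[1],d[0])
k=atz(w,*o(302,521),.203);print("knob",k,an((302,521),(363,462),.203))
print("disc",atz(w,*o(279,210),.073),an((279,210),(323,163),.073),an((300,192),(323,163),.073))
print("tip",atz(w,*o(275,214),.097))
w=optics.grab_frame("wrist"); np.save("w4.npy",w,allow_pickle=True)
p,R,s=tool();print(p);cv2.imwrite("pics/k4.png",cv2.resize(w["frame"][20:320,170:470],(600,600),interpolation=cv2.INTER_CUBIC))
print(proj(w,p-.0252*R[:,2]),proj(w,[.6046,-.0666,.097]))
E
```

```text
clock: 14.22
position: [0.6032, -0.1309, 0.1285]
tool_rot: [3.14, 0.0, 1.401]
force: [0.0, -0.7, -0.6]
grip_width: 0.0381
finger_force: 60.4
knob [ 0.60422818 -0.12963515  0.203     ] 0.6608324375159911
disc [ 0.60594007 -0.06554876  0.073     ] 0.6329218655613054 0.7164124000137284
tip [ 0.60519548 -0.066278    0.097     ]
[ 0.60335462 -0.13078531  0.12866493]
[318.25744845 282.36019717] [301.75788784 129.53034243]
```

View pics/k4.png

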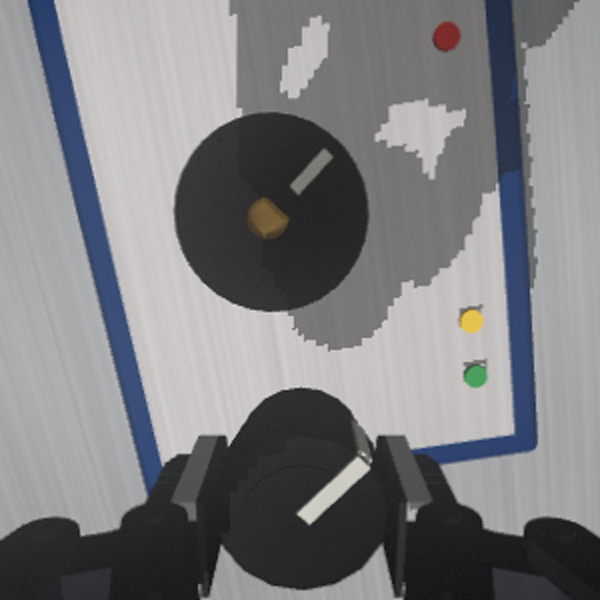

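Knob centre (302,521), line to (364,461); disc centre (271.5,211.5) with its line from (295,190) to (329,153); tip at about (268,218). This was picture 10, so I go on by numbers only.

```bash
python3 - <<'E'
from h import *
w=np.load("w4.npy",allow_pickle=True).item();o=lambda u,v:(u/2+170-.25,v/2+20-.25)
def an(a,b,z):
    d=atz(w,*o(*b),z)-atz(w,*o(*a),z);return np.arctan2(d[1],d[0])
p,R,s=tool();z=p[2]+.0252
k=atz(w,*o(302,521),z);print("knob",k,"tool off mm",(R.T@(k-p)*1000).round(1),an((302,521),(364,461),z))
print("disc",atz(w,*o(271.5,211.5),.073),an((271.5,211.5),(329,153),.073),an((295,190),(329,153),.073))
print("tip",atz(w,*o(268,217),.097))
# circle-fit refine of disc (exclude line/brass): radial edge search
F=w["frame"].max(2).astype(float);u,v=o(271.5,211.5);P=[]
for a in np.linspace(0,2*np.pi,90,endpoint=False):
    r=np.arange(40,58,.25);q=np.array([F[int(round(v+x*np.sin(a))),int(round(u+x*np.cos(a)))] for x in r]);i=np.argmax(np.diff(cv2.blur(q[:,None],(1,5))[:,0]));P.append(atz(w,u+r[i]*np.cos(a),v+r[i]*np.sin(a),.073)[:2])
P=np.array(P)
for _ in range(3):
    A=np.c_[2*P,np.ones(len(P))];x=np.linalg.lstsq(A,(P**2).sum(1),rcond=None)[0];rr=np.sqrt(x[2]+x[0]**2+x[1]**2);e=abs(np.hypot(*(P-x[:2]).T)-rr);P=P[e<max(.001,1.5*e.std())]
print("circle",x[:2],rr,len(P))
# brass centroid
B=w["frame"].astype(int);m=(B[...,2]-B[...,0]>35)&(B[...,1]>50);m[:100]=0;m[160:]=0;m[:,285:][:,40:]=0;ys,xs=np.nonzero(m);print("brass",len(xs),xs.min(),xs.max(),ys.min(),ys.max(),xs.mean(),ys.mean())
E
```

```text
knob [ 0.60457946 -0.12992281  0.15386493] tool off mm [  1.1   1.1 -25.2] 0.659615575212641
disc [ 0.60587165 -0.06518952  0.073     ] 0.6064772049612503 0.6410293029346863
tip [ 0.60584575 -0.06609344  0.097     ]
circle [ 0.60545207 -0.06644219] 0.03127897636261999 90
brass 236 295 313 119 138 303.31779661016947 128.28813559322035
```

```bash

python3 -m handwheel '[{"dx":2.1,"dy":-0.33,"dz":0,"wx":0,"wy":0,"wz":0,"claw":20},{"dx":2.1,"dy":-0.33,"dz":0,"wx":0,"wy":0,"wz":0,"claw":20},{"dx":2.1,"dy":-0.33,"dz":0,"wx":0,"wy":0,"wz":0.035,"claw":20},{"dx":0,"dy":0,"dz":0,"wx":0,"wy":0,"wz":0,"claw":20},{"dx":0,"dy":0,"dz":0,"wx":0,"wy":0,"wz":0,"claw":20}]'
python3 - <<'E'
from h import *
go([.60335+.0009,-.1308+.0637,.1135],1.365)
p,R,s=tool();w=optics.grab_frame("wrist");z=p[2]+.0252
F=w["frame"]; g=F.min(2);m=np.uint8(g>150);m[:230]=0;m[290:]=0;m[:,:310]=0;m[:,365:]=0
n,l,st,c=cv2.connectedComponentsWithStats(m);print(st[1:])
E
```

```text
clock: 14.9
position: [0.6038, -0.0662, 0.1276]
tool_rot: [3.141, 0.0, 1.368]
force: [0.1, -0.5, -0.0]
grip_width: 0.0385
finger_force: 60.4
tool cm [-0.08  0.06  1.41] rows 0.22549434579367605
wz 0.0027879670876762574
[[363 231   2   7  11]
 [351 246   2   2   3]
 [319 249  36  33 347]]
```

```bash

python3 -m handwheel '[{"dx":-0.06,"dy":0.05,"dz":0.7,"wx":0,"wy":0,"wz":0,"claw":20},{"dx":0,"dy":0,"dz":0.7,"wx":0,"wy":0,"wz":0,"claw":20},{"dx":0,"dy":0,"dz":0.2,"wx":0,"wy":0,"wz":0,"claw":20},{"dx":0,"dy":0,"dz":0.2,"wx":0,"wy":0,"wz":0,"claw":20},{"dx":0,"dy":0,"dz":0,"wx":0,"wy":0,"wz":0,"claw":20}]'
python3 -c "
from h import *
s=monitor.observe();print(np.round(s['position'],4),np.round(s['force'],1),np.round(s['moment'],2))"
```

```text
clock: 15.58
position: [0.6041, -0.0671, 0.1093]
tool_rot: [-3.141, -0.0, 1.367]
force: [-0.0, 0.2, 0.2]
grip_width: 0.0381
finger_force: 60.4
[ 0.6041 -0.0671  0.1093] [-0.   0.2  0.2] [-0.04 -0.03  0.02]
```

```bash

python3 -m handwheel '[{"dx":0,"dy":0,"dz":0.2,"wx":0,"wy":0,"wz":0,"claw":20},{"dx":0,"dy":0,"dz":0.2,"wx":0,"wy":0,"wz":0,"claw":20},{"dx":0,"dy":0,"dz":0,"wx":0,"wy":0,"wz":0,"claw":20}]'
python3 -c "
from h import *
s=monitor.observe();print(np.round(s['position'],4),np.round(s['force'],1),np.round(s['moment'],2))"
```

```text
clock: 15.95
position: [0.6041, -0.0671, 0.1052]
tool_rot: [-3.141, 0.0, 1.367]
force: [-1.1, -0.7, -0.5]
grip_width: 0.0381
finger_force: 60.4
[ 0.6041 -0.0671  0.1052] [-1.1 -0.7 -0.5] [-0.   -0.02  0.  ]
```

```bash

python3 -m handwheel '[{"dx":0,"dy":0,"dz":0.25,"wx":0,"wy":0,"wz":0,"claw":20},{"dx":0,"dy":0,"dz":0.25,"wx":0,"wy":0,"wz":0,"claw":20},{"dx":0,"dy":0,"dz":0.25,"wx":0,"wy":0,"wz":0,"claw":20},{"dx":0,"dy":0,"dz":0,"wx":0,"wy":0,"wz":0,"claw":20}]' 80
python3 -m handwheel '[{"dx":0,"dy":0,"dz":0.2,"wx":0,"wy":0,"wz":0,"claw":20},{"dx":0,"dy":0,"dz":0,"wx":0,"wy":0,"wz":0,"claw":20}]' 80
```

```text
clock: 16.45
position: [0.604, -0.0671, 0.0976]
tool_rot: [-3.141, -0.0, 1.367]
force: [0.4, -0.3, -1.2]
grip_width: 0.0378
finger_force: 80.4
clock: 16.7
position: [0.6042, -0.0671, 0.0959]
tool_rot: [3.141, -0.0, 1.367]
force: [-0.7, -0.4, 2.8]
grip_width: 0.0379
finger_force: 80.8
```

```bash

python3 -m handwheel '[{"dx":0,"dy":0,"dz":0.2,"wx":0,"wy":0,"wz":0,"claw":20},{"dx":0,"dy":0,"dz":0,"wx":0,"wy":0,"wz":0,"claw":20}]' 80
python3 -m handwheel '[{"dx":0,"dy":0,"dz":0.2,"wx":0,"wy":0,"wz":0,"claw":20},{"dx":0,"dy":0,"dz":0,"wx":0,"wy":0,"wz":0,"claw":20}]' 80
```

```text
clock: 16.95
position: [0.6042, -0.0671, 0.0939]
tool_rot: [3.141, -0.0, 1.367]
force: [-0.3, -0.6, 4.1]
grip_width: 0.0378
finger_force: 80.9
clock: 17.2
position: [0.6043, -0.0671, 0.0919]
tool_rot: [3.141, -0.0, 1.367]
force: [-0.7, 0.1, 4.7]
grip_width: 0.0377
finger_force: 81.1
```

```bash

python3 -m handwheel '[{"dx":0,"dy":0,"dz":0.15,"wx":0,"wy":0,"wz":0,"claw":20},{"dx":0,"dy":0,"dz":0,"wx":0,"wy":0,"wz":0,"claw":20}]' 80
python3 -m handwheel '[{"dx":0,"dy":0,"dz":0.1,"wx":0,"wy":0,"wz":0,"claw":20},{"dx":0,"dy":0,"dz":0,"wx":0,"wy":0,"wz":0,"claw":20}]' 80
```

```text
clock: 17.45
position: [0.6043, -0.0671, 0.0905]
tool_rot: [3.141, -0.0, 1.367]
force: [0.1, 0.3, 7.0]
grip_width: 0.0383
finger_force: 81.2
clock: 17.7
position: [0.6043, -0.067, 0.0897]
tool_rot: [3.141, 0.0, 1.367]
force: [-1.6, -0.5, 10.7]
grip_width: 0.0378
finger_force: 82.1
```

Contact began at TCP z of about 0.096 m, and 6 mm further down the force passed 8 N, so the shaft is at its stop. I add a little more push for margin.

```bash

python3 -m handwheel '[{"dx":0,"dy":0,"dz":0.1,"wx":0,"wy":0,"wz":0,"claw":20},{"dx":0,"dy":0,"dz":0,"wx":0,"wy":0,"wz":0,"claw":20}]' 80
python3 - <<'E'
from h import *
s=optics.grab_frame("side")
h=s["frame"].astype(int);m=(h[...,2]>90)&(h[...,1]<60)&(h[...,0]<70);m[:150]=0;m[:,:240]=0;m[:,300:]=0;ys,xs=np.nonzero(m);i=ys.argmin();print("bar px",len(xs),xs[i],ys[i],"x",xs.min(),xs.max(),"y",ys.max())
for a in(.95,1.05,1.15):print(a,[proj(s,[.6876-.18*np.cos(a),y,.079+.18*np.sin(a)]).round(0).tolist() for y in(.081,.182)])
E
```

```text
clock: 17.95
position: [0.6045, -0.0671, 0.0894]
tool_rot: [3.14, 0.0, 1.367]
force: [-6.0, 0.1, 22.2]
grip_width: 0.0379
finger_force: 83.3
bar px 6 272 174 x 257 272 y 197
0.95 [[278.0, 177.0], [264.0, 200.0]]
1.05 [[273.0, 173.0], [259.0, 196.0]]
1.15 [[268.0, 170.0], [253.0, 193.0]]
```

```bash
python3 -c "
from workcell import job_done
print(job_done())"
```

```text
the job is handed in; nothing more can be done
None
```

I handed the job in with the screen standing at about 60° and the farthest knob fully on the D-shaft, pressed to its stop at 22 N and still gripped; no verdict came back.

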